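Unstack the die set into its nests

TASK

A small stack of tooling stands on the bench among the trays: a carton of blades with three die segments on top of it, largest below. Take the stack apart from the top down and, before lifting the next piece, lay each one flat inside the wooden nest tray that is made to its outline (6 mm of play all round), without turning it over. The fifth nest already holds its die segment: leave that one as it is.

Things in the scene. Friction and masses are not known exactly. Their poses are not given: they have to be found in the camera images.
- die_tall: top of the stack: light steel die segment, 26 x 26 mm and 30 mm tall (two flat screw heads rise 2 mm more); origin at the centre of its underside, z up, x and y along its sides; starts resting on die_oblong, its underside 56 mm above the bench; belongs in nest_small; about 0.14 kg
- die_oblong: second from the top: black die segment, 32 (x) x 40 (y) mm, 18 mm tall (screw heads rise 2 mm more); origin at the centre of its underside, z up; starts resting on die_large, its underside 38 mm above the bench; belongs in nest_oblong; about 0.13 kg
- die_large: third from the top: black die segment, 46 (x) x 50 (y) mm, 20 mm tall (screw heads rise 2 mm more); origin at the centre of its underside, z up; starts resting on blade_carton, its underside 18 mm above the bench; belongs in nest_large; about 0.16 kg
- blade_carton: bottom of the stack: closed brown cardboard carton with a printed top, 74 (x) x 56 (y) mm, 18 mm tall; origin at the centre of its underside, z up; starts on the bench; belongs in nest_box; about 0.15 kg
- die_kept: light steel die segment, 30 (x) x 34 (y) mm, 14 mm tall (screw heads rise 2 mm more), already lying in nest_full; not to be moved; origin at the centre of its underside, z up
- nest_small: fixed shallow open tray of brown wood with a grey felt floor, made for the small tall die segment; inside 38 x 38 mm (its x by y), outside 46 x 46 mm, rim 4 mm wide with its top 8 mm above the bench, felt floor 3 mm above the bench; origin at its centre at bench height, x and y along its sides, z up; turned up to about 35 degrees; the smallest empty nest, square
- nest_oblong: fixed shallow open tray of brown wood with a grey felt floor, made for the oblong die segment; inside 44 x 52 mm (its x by y), outside 52 x 60 mm, rim 4 mm wide with its top 8 mm above the bench, felt floor 3 mm above the bench; origin at its centre at bench height, x and y along its sides, z up; turned up to about 35 degrees; second smallest empty nest, oblong
- nest_large: fixed shallow open tray of brown wood with a grey felt floor, made for the large die segment; inside 58 x 61 mm (its x by y), outside 66 x 69 mm, rim 4 mm wide with its top 8 mm above the bench, felt floor 3 mm above the bench; origin at its centre at bench height, x and y along its sides, z up; turned up to about 35 degrees; second largest nest, nearly square
- nest_box: fixed shallow open tray of brown wood with a grey felt floor, made for the blade carton; inside 86 x 67 mm (its x by y), outside 94 x 75 mm, rim 4 mm wide with its top 8 mm above the bench, felt floor 3 mm above the bench; origin at its centre at bench height, x and y along its sides, z up; turned up to about 35 degrees; the largest nest, oblong
- nest_full: fixed shallow open tray of brown wood with a grey felt floor, made for the die segment die_kept; inside 41 x 45 mm (its x by y), outside 49 x 53 mm, rim 4 mm wide with its top 8 mm above the bench, felt floor 3 mm above the bench; origin at its centre at bench height, x and y along its sides, z up; turned up to about 35 degrees; already filled by die_kept
Things that resemble listed ones, but are neither listed nor needed, are in the scene too. What is shaped like the die_tall but orange is not meant. Leave any green look-alike of the nest_box alone.

How it is judged:
On the way, in this order (a step that is already met when the one before it is completed fails the run):
1. the small tall die segment lies flat in its own nest (horizontal distance between die_tall and nest_small below 0.01 m and z of die_tall in the frame of nest_small between 0.001 and 0.0055 m and angle between die_tall's own z axis and vertical below 0.06 rad), for 0.2 s.
2. the oblong die segment lies flat in its own nest (horizontal distance between die_oblong and nest_oblong below 0.01 m and z of die_oblong in the frame of nest_oblong between 0.001 and 0.0055 m and angle between die_oblong's own z axis and vertical below 0.06 rad), for 0.2 s.
3. the large die segment lies flat in its own nest (horizontal distance between die_large and nest_large below 0.01 m and z of die_large in the frame of nest_large between 0.001 and 0.0055 m and angle between die_large's own z axis and vertical below 0.06 rad), for 0.2 s.
4. the blade carton lies flat in its own nest (horizontal distance between blade_carton and nest_box below 0.01 m and z of blade_carton in the frame of nest_box between 0.001 and 0.0055 m and angle between blade_carton's own z axis and vertical below 0.06 rad), for 0.2 s.
At the end, for the whole second after the job is handed in: Each piece lies flat, upright side up, on the felt floor inside its own nest (centres within 10 mm horizontally, underside within 2.5 mm of the floor, tilted less than 0.06 rad), all at rest; the die segment that was in its nest already is still there, moved less than 6 mm (all of step 1 and all of step 2 and all of step 3 and all of step 4 and linear speed of each of die_tall, die_oblong, die_large, blade_carton below 0.02 m/s and horizontal distance between die_kept and nest_full below 0.01 m and z of die_kept in the frame of nest_full between 0.001 and 0.0055 m and angle between die_kept's own z axis and vertical below 0.06 rad and distance of die_kept from where it was at the start of the episode below 0.006 m); the robot touches nothing.
It fails at once if the die segment already in its nest is disturbed (moved more than 6 mm) (distance of die_kept from where it was at the start of the episode above 0.006 m).
It also fails if it takes over 93 s, if anything falls off the work surface, if the arm or the gripper's body presses on something with over 40 N, if the wrist force passes 120 N, or if a joint passes its speed limit or range.

ROBOT

A 6-joint arm with a two-finger parallel gripper is mounted at the origin on a cart in front of the work surface, level with it; the furniture and walls round the work are solid. World frame = base frame: x ahead of the robot, y to its left, z up, the work surface at z = 0. Lengths are in m, angles in rad, forces in N, time in s.
With the tool pointing down it reaches from about 0.35 to 0.85 m from the base axis. Payload 8.1 kg.
Tool frame: the origin (TCP) lies on the mounting face of the last link; the fingertips stand 186 mm ahead of it and the grasp point (between the pads) lies 167 mm ahead of it (robot.finger_overhang is the distance from the TCP to the fingertips, in m); z points along the fingers, y is the line along which they close (so a half turn about z gives the same grasp; the last joint's range is limited). The gripper opens to 93 mm and grips with 3 to 60 N. Pads are 15 mm wide; open, the fingers measure 128 mm over their backs; the gripper's body (75 mm by 188 mm) begins 65 mm behind the grasp point.
Start: joints at [-1.194, 0.13, 1.488, -0, 1.523, -0.085], TCP at [0.267, -0.537, 0.405] pointing down, gripper open.
Joint ranges: [-2.96, 2.96], [-0.89, 2.26], [0.02, 2.5], [-1.34, 4.48], [0, 2.73], [-2.66, 2.66]. Speed limits (rad/s): [2.39, 2.39, 2.79, 3.14, 3.14, 3.14].

INTERFACE

Orientations are given as a rotation vector (axis times angle).
In Python, from plant import readout, read_camera, get_calibration, job, robot gives the robot as it stands.
- The arm moves only by the shell command python3 -m handwheel 'ROWS' [FORCE]. ROWS is JSON, a list of rows, each a list of 5 numbers: the shift along the world's x, y, z in cm, then the turn about the world's z in rad, then the closure, from 0 (fully open) to 1 (shut). In form: [[tx, ty, tz, spin, gripper], ...]. A call has 1 to 10 rows; each row shifts and turns the commanded pose from where the row before left it; what a row does not reach is not made up. A row lasts 1/8 s, in which the tool goes at most 62.5 mm and 10.7 degrees, less where a joint would pass 70% of its speed; a pose out of reach is approached as far as the arm can. A call is refused whole if a number of a shift passes 6.25 or a number of a turn 0.188, either way. A call with a gripper value outside its range is refused whole. The fingers move at their own pace and stop on an object; FORCE is the grip in N (left out, the last holds). Time passes only in rows, so rows that do not move let the fingers close. It gives the time, the measured TCP pose, the force, the opening and the grip force at its end, in the units of the state.
- readout.read_state(): the state, without advancing time (a new reading comes with each control period).
- read_camera(name): name is "scene" or "top"; returns the picture (420x560x3 uint8, red, green, blue); there is no depth.
- get_calibration(name): a dict with "fovy" (degrees; the focal length in pixels is half the picture's height over the tangent of half this angle, whatever the lens; pixels are square), "cx", "cy" (the principal point, pixels), "pose" (4x4, takes a point from camera to world coordinates). Camera axes: x right, y down, z forward; pixel columns grow to the right and rows downward; lengths in m; the calibration is good to about 2 mm. A picture is of the moment at which its call begins. get_calibration takes no time and is no camera call.
- job.close_job(): hands the job in; it is judged then, once.
The state is a dict: "t": time; "q": joint angles; "dq": joint speeds; "joint_torque": joint torques, N m; "tool_pos": TCP position; "orientation": TCP orientation; "force": force on the tool from outside, world axes, zero at the start; "wrist_torque": the same for the moment, N m; "opening": finger opening in m; "gripper_force": force on a finger pad.
Only numpy, scipy, OpenCV 4.12 (cv2) and the standard library are available. Lean on these libraries where they do the work, as an engineer would, in place of code of your own. Each camera call takes 0.05 s, during which the arm holds its last target. There are 200 camera calls.

## Working session

There is one attempt and no reset: what is moved stays moved. The work goes in short steps, Python scripts to look and compute and a shell command to move; the robot and the scene stay as the last step left them, time stands still between calls to the robot, and variables do not carry over. Pictures are saved under pics/ and viewed, at most 14 in all, crops included, and the job is handed in when it is done.

```bash
ls; mkdir -p pics; python3 - <<'E'
from plant import readout, read_camera, get_calibration, robot
import cv2, numpy as np
np.set_printoptions(precision=4,suppress=True)
for n in("top","scene"):
    im=read_camera(n); cv2.imwrite(f"pics/{n}0.png",im[:,:,::-1]); c=get_calibration(n); print(n,c)
print(readout.read_state())
E
```

```text
pics
top {'fovy': 55.151978768449176, 'cx': 276.71994699300996, 'cy': 209.79703338153644, 'pose': array([[ 0.0057, -0.9958,  0.0916,  0.4204],
       [-0.9999, -0.0045,  0.0139,  0.0728],
       [-0.0134, -0.0916, -0.9957,  1.2242],
       [ 0.    ,  0.    ,  0.    ,  1.    ]])}
scene {'fovy': 45.25044477851027, 'cx': 275.9286754337835, 'cy': 215.0298925550208, 'pose': array([[-0.7513, -0.4637,  0.4696, -0.0062],
       [-0.6599,  0.5177, -0.5445,  0.694 ],
       [ 0.0094, -0.719 , -0.695 ,  0.8648],
       [ 0.    ,  0.    ,  0.    ,  1.    ]])}
{'t': 0.1, 'q': array([-1.1944,  0.1311,  1.4892, -0.    ,  1.523 , -0.0854]), 'dq': array([ 0.0018, -0.0014, -0.0035,  0.0003,  0.0007, -0.    ]), 'joint_torque': array([  0.0018, -56.1343, -49.3095,   0.077 ,   0.0292,  -0.    ]), 'tool_pos': array([ 0.2673, -0.5369,  0.4038]), 'orientation': array([-3.0566, -0.7187,  0.0004]), 'force': array([0.7917, 0.4174, 0.0493]), 'wrist_torque': array([-0.0167, -0.0234, -0.0044]), 'gripper_force': 0.0, 'opening': 0.09301378768823931}
```

View pics/top0.png

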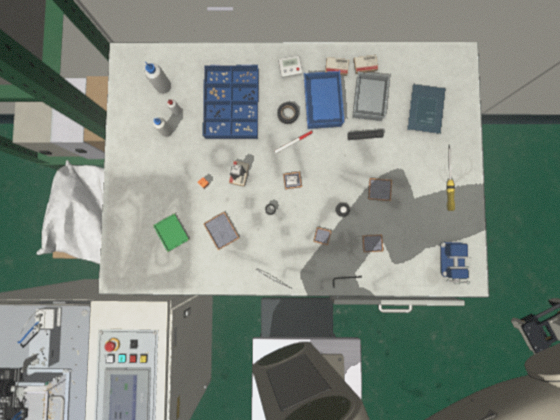

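View pics/scene0.png

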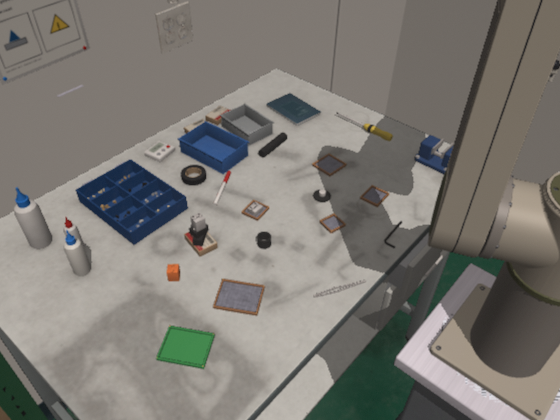

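The top view shows the stack near (239,172), the box nest near (222,230), the small nest near (323,235), two other nests near (380,189) and (373,243), and the full nest near (292,180). The green look-alike is near (171,231) and the orange one near (204,182). The scene view shows the same: stack near (200,235), box nest near (240,296).

```bash
cat > h.py <<'E'
import numpy as np, cv2
from plant import readout, read_camera, get_calibration
np.set_printoptions(precision=4,suppress=True)
C={n:get_calibration(n) for n in("top","scene")}
def ray(n,p):
    c=C[n]; f=210/np.tan(np.radians(c["fovy"])/2)
    d=np.array([(p[0]-c["cx"])/f,(p[1]-c["cy"])/f,1.]); P=np.array(c["pose"])
    return P[:3,3],P[:3,:3]@d
def onz(n,p,z):
    o,d=ray(n,p); return (o+d*(z-o[2])/d[2])[:2]
def proj(n,X):
    c=C[n]; f=210/np.tan(np.radians(c["fovy"])/2); P=np.array(c["pose"])
    q=P[:3,:3].T@(np.array(X)-P[:3,3]); return f*q[:2]/q[2]+[c["cx"],c["cy"]]
def plane(n,z,cx,cy,half=.06,s=.0004):
    # rectified picture of plane z: columns grow with x, rows with -y
    m=int(2*half/s); xs=cx-half+s*np.arange(m); ys=cy+half-s*np.arange(m)
    src=np.float32([[0,0],[m-1,0],[m-1,m-1],[0,m-1]])
    dst=np.float32([proj(n,(xs[u],ys[v],z)) for u,v in[(0,0),(-1,0),(-1,-1),(0,-1)]])
    H=cv2.getPerspectiveTransform(dst,src)
    return lambda im:cv2.warpPerspective(im,H,(m,m),flags=cv2.INTER_CUBIC)
E
python3 - <<'E'
from h import *
t=cv2.imread("pics/top0.png");s=cv2.imread("pics/scene0.png")
cr=lambda im,x,y,w,h,k:cv2.resize(im[y:y+h,x:x+w],None,fx=k,fy=k,interpolation=cv2.INTER_CUBIC)
cv2.imwrite("pics/a.png",cr(t,195,150,200,110,4))
cv2.imwrite("pics/b.png",cr(s,160,150,230,165,3.4))
for n,p in dict(stack=(239,178),box=(222,230),A=(380,189),small=(323,235),B=(373,243),full=(292,180)).items(): print(n,onz("top",p,.008))
for n,p in dict(box=(240,297),A=(329,164),small=(332,223),B=(375,195),full=(256,210)).items(): print(n,onz("scene",p,.008))
E
```

```text
stack [0.6296 0.2058]
box [0.4701 0.2551]
A [ 0.5972 -0.2241]
small [ 0.4566 -0.0503]
B [ 0.4334 -0.2002]
full [0.624  0.0435]
box [0.4659 0.2583]
A [ 0.5972 -0.2252]
small [ 0.4538 -0.0467]
B [ 0.4326 -0.2018]
full [0.6212 0.0422]
```

View pics/a.png

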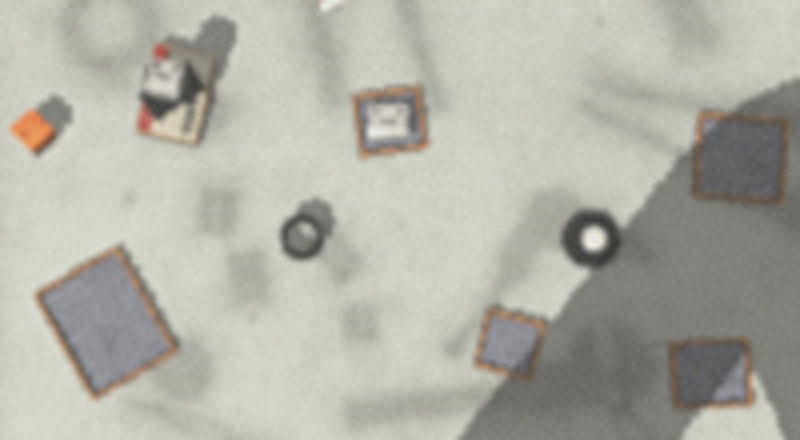

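View pics/b.png

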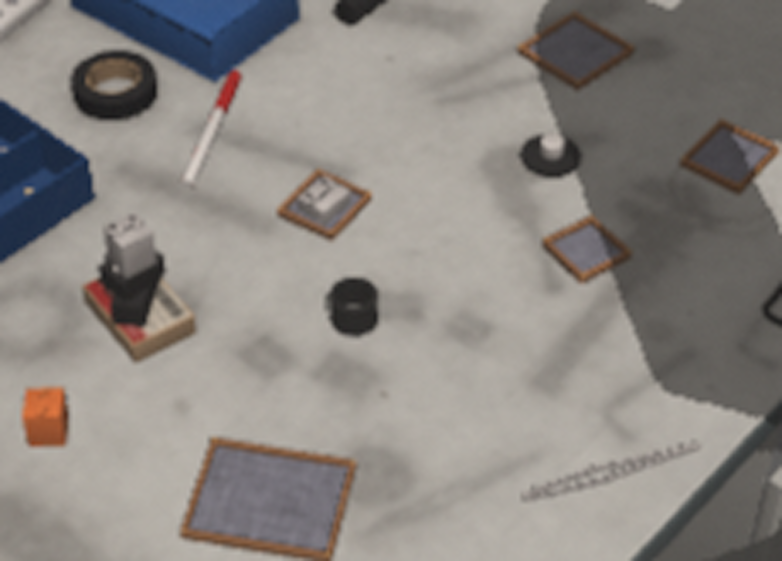

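The crops show rims with clear corners. nest_large is top right (740,158 in the top crop), nest_oblong lower right (712,373), nest_small (510,342) and nest_box (107,322). The stack's tall steel top is at (165,77). Next I measure the nests by rim mask and rectify the stack layers.

```bash
python3 - <<'E'
from h import *
ims={"top":cv2.imread("pics/top0.png"),"scene":cv2.imread("pics/scene0.png")}
N=dict(box=(.468,.2565,94,75),large=(.597,-.2245,69,66),small=(.455,-.0485,46,46),oblong=(.433,-.201,60,52),full=(.6225,.043,53,49))
for k,(x,y,a,b) in N.items():
  for n in ims:
    w=plane(n,.008,x,y,.075)(ims[n]); h=cv2.cvtColor(w,cv2.COLOR_BGR2HSV)
    lab=cv2.cvtColor(w,cv2.COLOR_BGR2LAB).astype(int)
    m=((lab[...,2]-lab[...,1]>4)&(lab[...,1]>132)&(h[...,0]<22)).astype(np.uint8)*255
    m=cv2.morphologyEx(m,cv2.MORPH_CLOSE,np.ones((7,7)))
    cs,_=cv2.findContours(m,cv2.RETR_EXTERNAL,cv2.CHAIN_APPROX_NONE)
    c=max(cs,key=lambda c:cv2.contourArea(cv2.convexHull(c))); r=cv2.minAreaRect(c)
    bx=cv2.boxPoints(r); X=np.c_[x-.075+.0004*bx[:,0],y+.075-.0004*bx[:,1]]
    e1,e2=X[1]-X[0],X[2]-X[1]; l=e1 if np.hypot(*e1)>np.hypot(*e2) else e2
    print(k,n,X.mean(0),"size",np.sort([np.hypot(*e1),np.hypot(*e2)])[::-1]*1e3,"want",a,b,"long-axis deg",np.degrees(np.arctan2(l[1],l[0]))%180)
c=onz("top",(236,169),.086); print("tall approx",c)
rows=[]
for n in ims:
  r=[]
  for z in(.086,.056,.038,.018):
    w=plane(n,z,c[0],c[1],.05,.0005)(ims[n])
    for i in range(0,200,20): w[i,::4]=w[::4,i]=(0,200,255) if i!=100 else (0,255,0)
    r.append(w)
  rows.append(np.hstack(r))
cv2.imwrite("pics/c.png",np.vstack(rows))
E
```

```text
box top [0.4691 0.2584] size [94.5668 75.2023] want 94 75 long-axis deg 30.425772
box scene [0.4696 0.2581] size [95.2596 79.5123] want 94 75 long-axis deg 30.390177
large top [ 0.6206 -0.1948] size [35.7146 17.5618] want 69 66 long-axis deg 140.71062
large scene [ 0.5983 -0.2197] size [69.3988 62.9223] want 69 66 long-axis deg 173.51694
small top [ 0.4547 -0.0472] size [47.4907 46.6128] want 46 46 long-axis deg 164.47589
small scene [ 0.4543 -0.0481] size [52.1493 48.9078] want 46 46 long-axis deg 163.5707
oblong top [ 0.4241 -0.2209] size [53.7087 27.3029] want 60 52 long-axis deg 145.11395
oblong scene [ 0.4328 -0.2014] size [65.939  53.8539] want 60 52 long-axis deg 93.13024
full top [0.6243 0.0434] size [53.1634 50.4251] want 53 49 long-axis deg 98.44757
full scene [0.6247 0.0417] size [58.5136 52.7468] want 53 49 long-axis deg 98.63712
tall approx [0.6423 0.2063]
```

View pics/c.png

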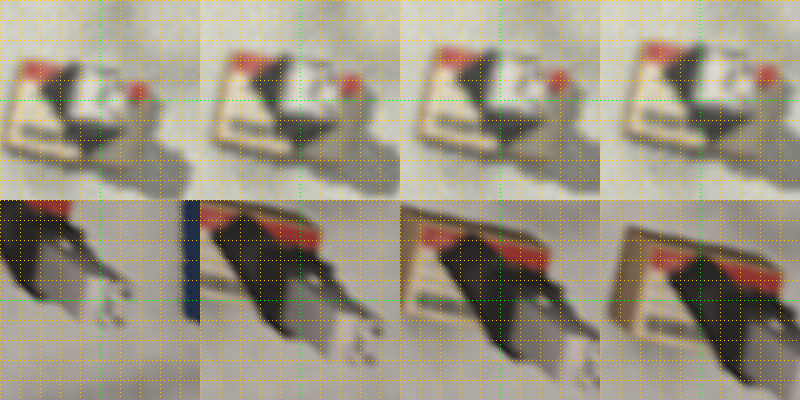

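The stack is clear in both views. The tall top's centre falls near (108,105) in the scene panel and (100,88) in the top panel, which disagree, so I magnify. The shaded nests need a better mask too.

```bash
python3 - <<'E'
from h import *
ims={"top":cv2.imread("pics/top0.png"),"scene":cv2.imread("pics/scene0.png")}
def cr(n,x,y,w,h,k):
    v=cv2.resize(ims[n][y:y+h,x:x+w],None,fx=k,fy=k,interpolation=cv2.INTER_NEAREST)
    v=cv2.convertScaleAbs(v,alpha=1.15)
    for i in range(0,w,5): v[:6,i*k]=(0,0,255); cv2.putText(v,str(x+i),(i*k,16),0,.35,(0,0,255))
    for i in range(5,h,5): v[i*k,:6]=(0,0,255); cv2.putText(v,str(y+i),(6,i*k+4),0,.35,(0,0,255))
    return v
a=cr("top",226,156,25,32,16); b=cr("scene",184,210,25,32,16)
cv2.imwrite("pics/d.png",np.hstack([a,b]))
N=dict(large=(.5978,-.2245),oblong=(.433,-.201),small=(.4545,-.0476))
for k,(x,y) in N.items():
  for n in ims:
    w=plane(n,.008,x,y,.055)(ims[n]); lab=cv2.cvtColor(w,cv2.COLOR_BGR2LAB).astype(int)
    m=((lab[...,1]>=130)&(lab[...,2]-lab[...,1]>=-1)&(lab[...,2]>=132)).astype(np.uint8)*255
    m=cv2.morphologyEx(m,cv2.MORPH_OPEN,np.ones((5,5)))
    cs,_=cv2.findContours(m,cv2.RETR_EXTERNAL,cv2.CHAIN_APPROX_NONE)
    cs=[c for c in cs if cv2.contourArea(c)>150]
    c=np.vstack(cs); r=cv2.minAreaRect(c)
    bx=cv2.boxPoints(r); X=np.c_[x-.055+.0004*bx[:,0],y+.055-.0004*bx[:,1]]
    print(k,n,len(cs),X.mean(0),r[1][0]*.4,r[1][1]*.4); print(X.tolist())
E
```

```text
large top 1 [ 0.5974 -0.2234] 68.76259155273438 72.87939453125
[[0.5601189732551575, -0.25681072473526], [0.5662171244621277, -0.1841869205236435], [0.634738564491272, -0.18994063138961792], [0.6286404132843018, -0.26256445050239563]]
large scene 1 [ 0.5973 -0.2247] 75.17140502929688 79.949072265625
[[0.5560837388038635, -0.26090162992477417], [0.5637847185134888, -0.1813243180513382], [0.638606607913971, -0.18856514990329742], [0.6309055685997009, -0.2681424617767334]]
oblong top 1 [ 0.4335 -0.1983] 63.40128784179688 53.795037841796876
[[0.404694139957428, -0.1683066040277481], [0.4583844244480133, -0.16495096683502197], [0.46233928203582764, -0.22822877764701843], [0.4086490273475647, -0.23158442974090576]]
oblong scene 1 [ 0.4332 -0.2002] 71.9867431640625 58.273754882812504
[[0.40231817960739136, -0.1656426638364792], [0.4605238437652588, -0.162826269865036], [0.4640029966831207, -0.2347288876771927], [0.4057973325252533, -0.23754528164863586]]
small top 1 [ 0.4543 -0.0474] 50.16407165527344 49.88934936523438
[[0.42337170243263245, -0.06444904953241348], [0.4370773732662201, -0.0164792463183403], [0.4853113293647766, -0.030260374769568443], [0.47160565853118896, -0.07823017239570618]]
small scene 1 [ 0.4544 -0.0479] 54.4109375 54.4109375
[[0.4212939739227295, -0.06739843636751175], [0.4348900616168976, -0.014713559299707413], [0.4875749349594116, -0.02830965258181095], [0.47397884726524353, -0.08099453151226044]]
```

View pics/d.png

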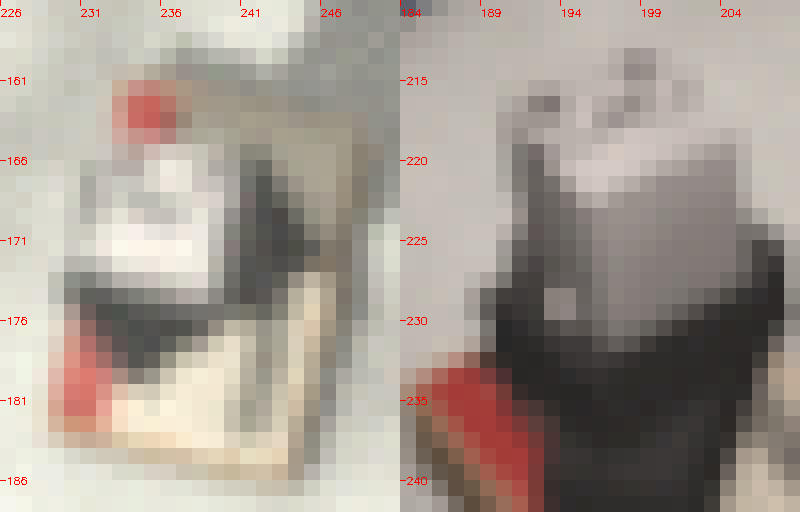

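The magnified view gives scene-view corners of die_tall's top at about (190.5,217.5), (196.5,223.5), (205,219.5) and (199,213). In the top view its top face spans about columns 231-239 and rows 165-174.

```bash
python3 - <<'E'
from h import *
P=np.array([onz("scene",p,.086) for p in[(190.7,217.7),(196.5,223.5),(205,219.3),(199,213.5)]])
print(P, np.linalg.norm(np.roll(P,-1,0)-P,axis=1), P.mean(0), [np.degrees(np.arctan2(*(d[::-1])))for d in np.roll(P,-1,0)-P])
print("scene bottom front", onz("scene",(197.5,231.7),.056))
print("top ctr",onz("top",(235.3,169.3),.086), "corners",[onz("top",p,.086) for p in[(231,165.5),(239,165.5),(239.5,174),(231,173)]])
# carton corners z=.018, scene & top
print("carton top:",[onz("top",p,.018) for p in[(230,183.3),(243.5,185.3),(248.3,164)]])
print("large front (scene black) / oblong top corners z.056:",[onz("top",p,.056) for p in[(230,173),(235,179),(243,171)]])
c=(.632,.196); 
print("pred tall top in top view", proj("top",(*P.mean(0),.086)), "scene of top ctr",proj("scene",(*onz("top",(235.3,169.3),.086),.086)))
E
```

```text
[[0.6546 0.2157]
 [0.6316 0.2194]
 [0.6274 0.1982]
 [0.6509 0.1945]] [0.0233 0.0217 0.0238 0.0216] [0.6411 0.2069] [np.float64(170.82127493639086), np.float64(-101.11480545369561), np.float64(-8.960641475426625), np.float64(80.14286056677832)]
scene bottom front [0.6352 0.2171]
top ctr [0.6414 0.2083] corners [array([0.6525, 0.2209]), array([0.6525, 0.1978]), array([0.6278, 0.196 ]), array([0.6306, 0.2205])]
carton top: [array([0.6115, 0.2319]), array([0.6055, 0.1908]), array([0.6711, 0.177 ])]
large front (scene black) / oblong top corners z.056: [array([0.6361, 0.2274]), array([0.6183, 0.2123]), array([0.6422, 0.1891])]
pred tall top in top view [235.7738 169.4132] scene of top ctr [197.2386 218.7289]
```

die_tall measures (0.641, 0.2075) with yaw about -10°, and the two views agree within 1.5 mm. I'll grip it across x with the tool's y axis at -10°.

```bash
python3 -m handwheel '[[2.7,5.3,0,0.09,0],[2.7,5.3,0,0.09,0],[2.7,5.3,0,0.09,0],[2.7,5.3,0,0.09,0],[2.7,5.3,0,0.09,0],[2.7,5.3,0,0.09,0],[2.7,5.3,0,0.09,0],[2.7,5.3,0,0.09,0],[2.7,5.3,0,0.09,0],[2.7,5.3,0,0.09,0]]' 20; python3 -m handwheel '[[2.6,5.3,0,0.03,0],[2.6,5.3,0,0,0],[2.6,5.3,0,0,0],[2.5,5.3,0,0,0],[0,0,0,0,0],[0,0,0,0,0]]'; cat >> h.py <<'E'
def st():
    from scipy.spatial.transform import Rotation as R
    s=readout.read_state(); M=R.from_rotvec(s["orientation"]).as_matrix()
    print("t %.2f"%s["t"],"pos",s["tool_pos"],"yaw_y deg %.2f"%((np.degrees(np.arctan2(M[1,1],M[0,1]))+90)%180-90),"tilt %.2f"%np.degrees(np.arccos(-M[2,2])),"open %.4f gf %.1f"%(s["opening"],s["gripper_force"]),"F",s["force"])
E
python3 -c "from h import *;st()"
```

```text
t: 1.35
tool_pos: [0.5378, -0.0052, 0.4045]
orientation: [-2.438, -1.981, 0.0]
force: [-0.3, -0.7, 0.2]
opening: 0.0926
gripper_force: 0.0
t: 2.1
tool_pos: [0.6402, 0.2048, 0.4038]
orientation: [-2.41, -2.014, 0.003]
force: [0.4, -0.2, 0.3]
opening: 0.093
gripper_force: 0.0
t 2.10 pos [0.6402 0.2048 0.4038] yaw_y deg -10.22 tilt 0.10 open 0.0930 gf 0.0 F [ 0.4244 -0.2198  0.2959]
```

```bash
python3 -m handwheel '[[0.1,0.25,-4,0,0],[0,0,-4,0,0],[0,0,-4,0,0],[0,0,-2,0,0],[0,0,-1.4,0,0],[0,0,0,0,0]]'; python3 -m handwheel '[[0,0,0,0,0.4],[0,0,0,0,0.5],[0,0,0,0,0.6],[0,0,0,0,0.7],[0,0,0,0,0.8],[0,0,0,0,1],[0,0,0,0,1],[0,0,0,0,1],[0,0,0,0,1]]' 20; python3 -c "from h import *;st()"
```

```text
t: 2.85
tool_pos: [0.6413, 0.2069, 0.2507]
orientation: [-2.412, -2.013, 0.001]
force: [0.3, -0.2, -0.6]
opening: 0.0929
gripper_force: 0.0
t: 3.98
tool_pos: [0.6414, 0.2073, 0.2508]
orientation: [2.411, 2.014, 0.0]
force: [1.2, -0.5, -1.2]
opening: 0.024
gripper_force: 20.0
t 3.98 pos [0.6414 0.2073 0.2508] yaw_y deg -10.26 tilt 0.01 open 0.0240 gf 20.0 F [ 1.1712 -0.4928 -1.1834]
```

```bash
python3 -m handwheel '[[0,0,1,0,1],[0,0,3,0,1],[0,0,4,0,1],[-2.7,-3.7,0,-0.05,1],[-3.2,-4.36,0,-0.05,1],[-3.2,-4.36,0,0,1],[-3.2,-4.36,0,0,1],[-3.2,-4.36,0,0,1],[-3.2,-4.36,0,0,1],[0,0,0,0,1]]'; python3 -m handwheel '[[0,0,0,0,1],[0,0,0,0,1]]'; python3 - <<'E'
from h import *
st(); t=read_camera("top")[:,:,::-1]; s=read_camera("scene")[:,:,::-1]
cv2.imwrite("pics/t1.png",t);cv2.imwrite("pics/s1.png",s)
k=lambda im,x,y,w,h:cv2.resize(im[y:y+h,x:x+w],(400,600),interpolation=cv2.INTER_CUBIC)
cv2.imwrite("pics/e.png",np.hstack([k(t,222,155,28,42),k(s,182,208,28,42)]))
E
```

```text
t: 5.22
tool_pos: [0.4527, -0.0498, 0.3312]
orientation: [2.512, 1.886, -0.001]
force: [-0.5, 0.2, -1.8]
opening: 0.0239
gripper_force: 20.0
t: 5.48
tool_pos: [0.4549, -0.0469, 0.3311]
orientation: [2.507, 1.892, 0.001]
force: [1.1, 0.0, -0.7]
opening: 0.0237
gripper_force: 20.0
t 5.47 pos [ 0.4549 -0.0469  0.3311] yaw_y deg -15.92 tilt 0.03 open 0.0237 gf 20.0 F [ 1.0852  0.0351 -0.6813]
```

View pics/e.png

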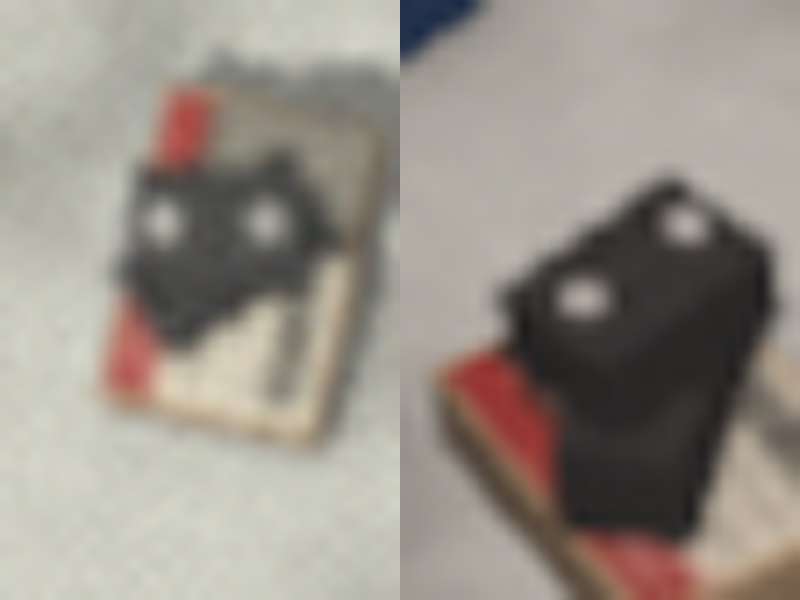

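The tall die is gone from the stack. The oblong's black top shows its two screw heads (scene crop 585,297 and 685,225), undisturbed. Lowering die_tall into nest_small and releasing.

```bash
python3 -m handwheel '[[-0.05,-0.05,-4,0,1],[0,0,-4,0,1],[0,0,-3,0,1],[0,0,-1.2,0,1],[0,0,-0.6,0,1],[0,0,-0.4,0,1],[0,0,0,0,1],[0,0,0,0,1]]'; python3 -m handwheel '[[0,0,0,0,0.7],[0,0,0,0,0.6],[0,0,0,0,0.55],[0,0,0,0,0.55],[0,0,2,0,0.55],[0,0,5,0,0.4],[0,0,5,0,0],[5,5,0,0,0],[5,5,0,0,0],[0,0,0,0,0]]'; python3 - <<'E'
from h import *
st(); ims={"top":read_camera("top")[:,:,::-1],"scene":read_camera("scene")[:,:,::-1]}
out=[]
for n in ims:
  cv2.imwrite(f"pics/{n}2.png",ims[n])
  for z in(.008,.033):
    w=plane(n,z,.4544,-.0475,.04,.0004)(ims[n]); w[100,::4]=w[::4,100]=(0,255,0); out.append(w)
cv2.imwrite("pics/f.png",np.hstack(out))
E
```

```text
t: 6.58
tool_pos: [0.4543, -0.0483, 0.1995]
orientation: [2.508, 1.89, 0.001]
force: [-0.6, 0.1, -1.5]
opening: 0.0235
gripper_force: 20.0
t: 7.82
tool_pos: [0.5438, 0.0428, 0.3177]
orientation: [-2.504, -1.894, 0.001]
force: [-0.5, -0.4, 0.2]
opening: 0.0872
gripper_force: 0.0
t 7.83 pos [0.5438 0.0428 0.3177] yaw_y deg -15.79 tilt 0.09 open 0.0872 gf 0.0 F [-0.4773 -0.411   0.2177]
```

View pics/f.png

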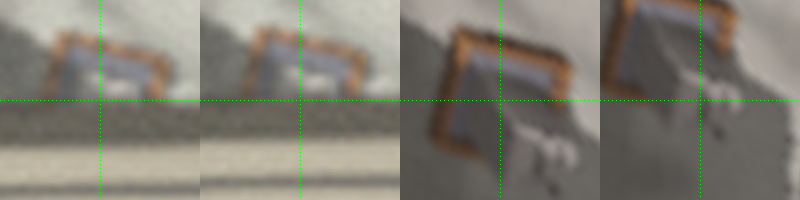

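The die is sitting in nest_small (the scene panel shows the rim with the die's screw tops), but the arm blocks the top view. I'll recheck it from the next position. Now I compute the oblong's pose from the screw heads and corners.

```bash
python3 - <<'E'
from h import *
t=[(232.9,170),(240.1,170)]; s=[(194.3,228.3),(201.4,223.2)]
T=np.array([onz("top",p,.058) for p in t]);S=np.array([onz("scene",p,.058) for p in s])
for X in(T,S): d=X[0]-X[1]; print(X,X.mean(0),np.hypot(*d),np.degrees(np.arctan2(d[1],d[0])))
Q=np.array([onz("scene",p,.056) for p in[(188.8,228.5),(200.7,219.9),(207.4,225)]]); print(Q,np.linalg.norm(np.diff(Q,axis=0),axis=1),(Q[0]+Q[2])/2,[np.degrees(np.arctan2(d[1],d[0])) for d in np.diff(Q,axis=0)])
Q=np.array([onz("top",p,.056) for p in[((130)/14.29+221.5,170/14.29+154.5),((285)/14.29+221.5,150/14.29+154.5)]]); print(Q)
E
```

```text
[[0.6447 0.2187]
 [0.6448 0.1975]] [0.6448 0.2081] 0.021224217173333552 90.18148557137388
[[0.6468 0.2159]
 [0.647  0.1944]] [0.6469 0.2051] 0.021570358046688182 90.31666701278206
[[0.6572 0.2234]
 [0.6577 0.1869]
 [0.6343 0.188 ]] [0.0364 0.0234] [0.6457 0.2057] [np.float64(-89.24444717467856), np.float64(177.3542997495833)]
[[0.6559 0.2259]
 [0.6602 0.1939]]
```

```bash
python3 - <<'E'
from h import *
def k(f,x,y):
    im=cv2.imread(f)[y:y+30,x:x+30].astype(float); im=np.clip((im-15)*3.2,0,255).astype(np.uint8)
    v=cv2.resize(im,(390,390),interpolation=cv2.INTER_CUBIC)
    for i in range(0,30,5): cv2.putText(v,str(x+i),(i*13,10),0,.35,(0,0,255)); cv2.putText(v,str(y+i),(0,i*13+4),0,.35,(0,0,255)); v[::6,i*13]=v[i*13,::6]=(0,160,255)
    return v
cv2.imwrite("pics/g.png",np.hstack([k("pics/t1.png",225,157),k("pics/s1.png",184,216)]))
E
```

```text
(no output)
```

View pics/g.png

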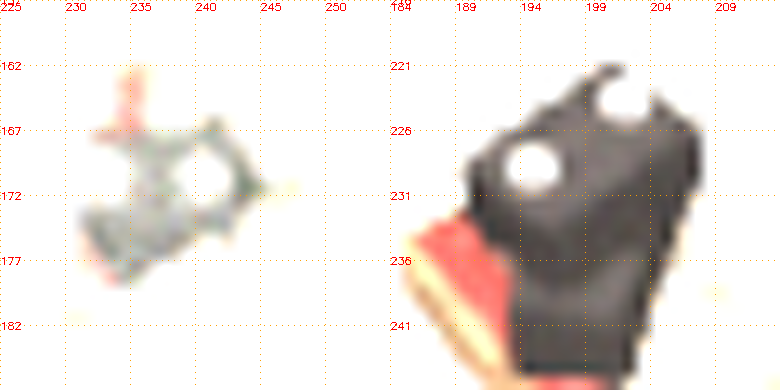

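The stretched view shows the oblong's top corners in the scene at about (189.7,230), (200.5,220.8), (207.7,226.3) and (197,235.5). Their centre agrees with the screw midpoint, so the oblong is at (0.646, 0.2065) with yaw about 0.

```bash
python3 -m handwheel '[[2.5,4.1,0,0.13,0],[2.5,4.1,0,0.146,0],[2.6,4.1,0,0,0],[2.6,4.1,0,0,0],[0,0,0,0,0],[0,0,0,0,0]]'; python3 - <<'E'
from h import *
st(); ims={"top":read_camera("top")[:,:,::-1],"scene":read_camera("scene")[:,:,::-1]}
out=[]
for n in ims:
  for z in(.008,.033):
    w=plane(n,z,.4544,-.0475,.04,.0004)(ims[n]); w[100,::4]=w[::4,100]=(0,255,0); out.append(w)
cv2.imwrite("pics/f2.png",np.hstack(out))
E
```

```text
t: 8.68
tool_pos: [0.6438, 0.2029, 0.3188]
orientation: [2.225, 2.217, -0.001]
force: [0.2, -0.1, 0.3]
opening: 0.0928
gripper_force: 0.0
t 8.68 pos [0.6438 0.2029 0.3188] yaw_y deg -0.21 tilt 0.05 open 0.0928 gf 0.0 F [ 0.1698 -0.137   0.3488]
```

View pics/f2.png

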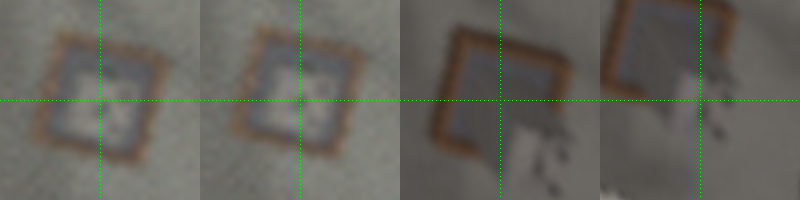

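die_tall's top is centred on nest_small's centre in both views (top panel at (300,100)), so it is placed well. Grasping the oblong.

```bash
python3 -m handwheel '[[0.2,0.35,-2,0,0],[0,0,-4,0,0],[0,0,-1.7,0,0],[0,0,-1,0,0],[0,0,0,0,0]]'; python3 -m handwheel '[[0,0,0,0,0.4],[0,0,0,0,0.45],[0,0,0,0,0.5],[0,0,0,0,0.55],[0,0,0,0,0.65],[0,0,0,0,0.75],[0,0,0,0,1],[0,0,0,0,1],[0,0,0,0,1],[0,0,0,0,1]]' 20; python3 -c "from h import *;st()"
```

```text
t: 9.4
tool_pos: [0.6462, 0.2076, 0.2314]
orientation: [-2.225, -2.218, 0.001]
force: [-0.3, 0.5, 0.5]
opening: 0.093
gripper_force: 0.0
t: 10.65
tool_pos: [0.6462, 0.2077, 0.2317]
orientation: [-2.225, -2.218, 0.0]
force: [-0.9, 0.0, 0.1]
opening: 0.0248
gripper_force: 20.0
t 10.65 pos [0.6462 0.2077 0.2317] yaw_y deg -0.17 tilt 0.01 open 0.0248 gf 20.0 F [-0.924   0.0194  0.1117]
```

The opening reads 24.8 mm where 32 was expected, so I look before lifting.

```bash
python3 - <<'E'
from h import *
st(); t=read_camera("top")[:,:,::-1]; s=read_camera("scene")[:,:,::-1]
cv2.imwrite("pics/t3.png",t);cv2.imwrite("pics/s3.png",s)
k=lambda im,x,y,w,h:np.clip(cv2.resize(im[y:y+h,x:x+w],(w*9,h*9),interpolation=cv2.INTER_CUBIC)*1.5,0,255)
cv2.imwrite("pics/i.png",np.hstack([k(t,215,150,40,50),k(s,175,205,45,50)]))
E
```

```text
t 10.65 pos [0.6462 0.2077 0.2317] yaw_y deg -0.17 tilt 0.01 open 0.0248 gf 20.0 F [-0.924   0.0194  0.1117][ WARN:0@1.272] global loadsave.cpp:1063 imwrite_ Unsupported depth image for selected encoder is fallbacked to CV_8U.
```

View pics/i.png

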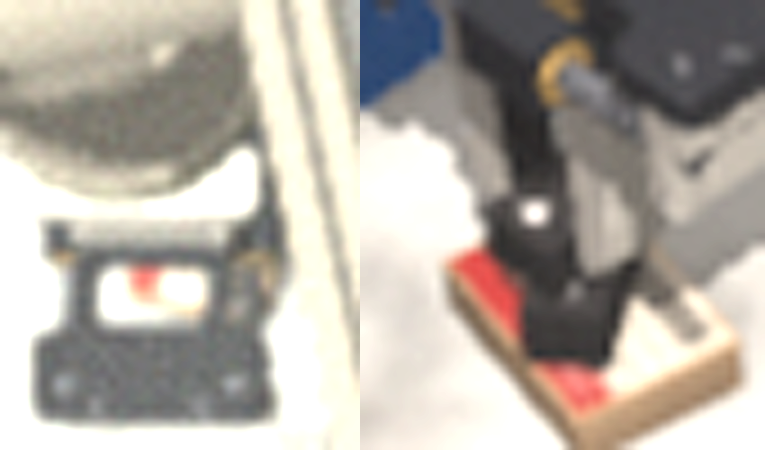

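```bash
python3 -m handwheel '[[0,0,0,0,1],[0,0,0,0,1]]' 8;  python3 -m handwheel '[[0,0,0.5,0,1],[0,0,0.5,0,1],[0,0,1,0,1],[0,0,1,0,1],[0,0,2,0,1],[0,0,2,0,1],[0,0,0,0,1],[0,0,0,0,1]]' 12; python3 - <<'E'
from h import *
st(); t=read_camera("top")[:,:,::-1]; s=read_camera("scene")[:,:,::-1]
cv2.imwrite("pics/t4.png",t);cv2.imwrite("pics/s4.png",s)
k=lambda im,x,y,w,h:np.clip(cv2.resize(im[y:y+h,x:x+w],(w*9,h*9),interpolation=cv2.INTER_CUBIC)*1.5,0,255)
cv2.imwrite("pics/j.png",np.hstack([k(t,215,150,40,50),k(s,175,195,45,60)[:450*2][:,:][:450]]).astype(np.uint8))
E
```

```text
t: 11.0
tool_pos: [0.6462, 0.2077, 0.2317]
orientation: [-2.225, -2.218, 0.0]
force: [-0.6, 0.3, 0.0]
opening: 0.0245
gripper_force: 8.0
t: 12.0
tool_pos: [0.6462, 0.2077, 0.3017]
orientation: [-2.225, -2.218, -0.0]
force: [0.1, 0.1, -1.7]
opening: 0.025
gripper_force: 12.0
t 12.00 pos [0.6462 0.2077 0.3017] yaw_y deg -0.17 tilt 0.00 open 0.0250 gf 12.0 F [ 0.1275  0.069  -1.661 ]
```

View pics/j.png

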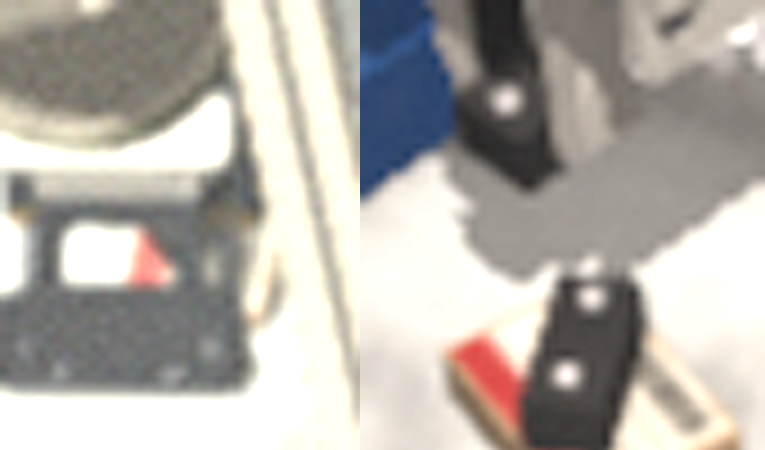

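The oblong is lifted cleanly, with its load at about 1.7 N. Its left screw is at crop (507,100), and die_large remains on the carton. Carrying it to above nest_oblong.

```bash
python3 -m handwheel '[[-1.3,-2.5,0,0.02,1],[-2.66,-5,0,0.02,1],[-2.66,-5,0,0.02,1],[-2.66,-5,0,0,1],[-2.66,-5,0,0,1],[-2.66,-5,0,0,1],[-2.66,-5,0,0,1],[-2.66,-5,0,0,1],[-1.38,-3.2,0,0,1],[0,0,0,0,1]]'; python3 -m handwheel '[[0,0,0,0,1],[0,0,0,0,1]]'; python3 - <<'E'
from h import *
st(); print(onz("scene",(190.8,205.6),.128)-[.6462,.2077])
t=read_camera("top")[:,:,::-1]; s=read_camera("scene")[:,:,::-1]
cv2.imwrite("pics/t5.png",t);cv2.imwrite("pics/s5.png",s)
lo=[(.0375,"large top")]
k=lambda im,x,y,w,h:cv2.resize(im[y:y+h,x:x+w],(400,500),interpolation=cv2.INTER_CUBIC)
f=lambda im:np.clip((im.astype(float)-10)*1.8,0,255).astype(np.uint8)
cv2.imwrite("pics/k.png",f(np.hstack([k(t,222,158,28,35),k(s,182,220,28,35)])))
E
```

```text
t: 13.35
tool_pos: [0.4321, -0.201, 0.3011]
orientation: [-2.161, -2.279, 0.001]
force: [0.3, 1.4, -1.6]
opening: 0.0249
gripper_force: 12.0
t: 13.6
tool_pos: [0.4336, -0.1983, 0.3014]
orientation: [-2.155, -2.285, -0.0]
force: [0.2, 0.1, -0.9]
opening: 0.0246
gripper_force: 12.0
t 13.60 pos [ 0.4336 -0.1983  0.3014] yaw_y deg 3.34 tilt 0.04 open 0.0246 gf 12.0 F [ 0.1618  0.1419 -0.8897]
[0.0004 0.0088]
```

View pics/k.png

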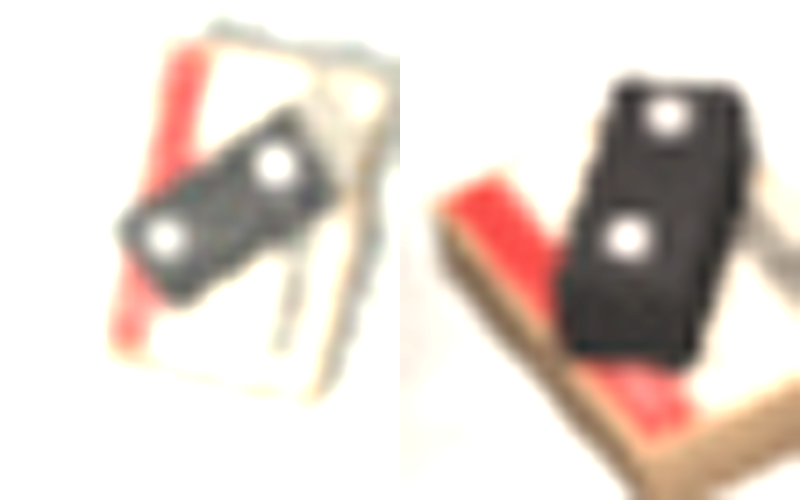

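Oddly, the black die_large reads about 45 x 20-25 mm, smaller than its given outline, and the carton about 67 x 44 mm. That matches the narrower grip I measured on the oblong, so centres remain what matters. Lowering the oblong, whose centre sits about 2 mm toward -y of the TCP.

```bash
python3 -m handwheel '[[0,0.05,-4,0,1],[0,0,-3,0,1],[0,0,-2,0,1],[0,0,-0.8,0,1],[0,0,-0.6,0,1],[0,0,0,0,1],[0,0,0,0,1]]'; python3 -m handwheel '[[0,0,0,0,0.7],[0,0,0,0,0.6],[0,0,0,0,0.55],[0,0,0,0,0.55],[0,0,2,0,0.55],[0,0,5,0,0.4],[0,0,5,0,0],[3,5,0,0,0],[3,5,0,0,0],[3,5,0,0,0]]'; python3 -m handwheel '[[0,0,0,0,0],[0,0,0,0,0]]'; python3 - <<'E'
from h import *
st(); t=read_camera("top")[:,:,::-1]; s=read_camera("scene")[:,:,::-1]
cv2.imwrite("pics/t6.png",t);cv2.imwrite("pics/s6.png",s)
for n,im in(("top",t),("scene",s)):
  for zz,thr in((.023,110),):
    w=plane(n,.021,.4333,-.1995,.03,.0003)(im); h=cv2.cvtColor(w,cv2.COLOR_BGR2GRAY)
    m=(h<45).astype(np.uint8); 
    for c in sorted(cv2.findContours(m,0,1)[0],key=cv2.contourArea)[-2:]:
      r=cv2.minAreaRect(c); print(n,"black at",.4033+r[0][0]*.0003,-.1695-r[0][1]*.0003,np.array(r[1])*.3,r[2])
    print(np.percentile(h,[2,10,25,50]))
# die_large top: black mask, z=.038
for n,f in(("top","pics/t5.png"),("scene","pics/s5.png")):
    im=cv2.imread(f)
    w=plane(n,.038,.642,.205,.06,.0003)(im); h=w.max(2)
    m=(h<100).astype(np.uint8)
    c=max(cv2.findContours(m,0,1)[0],key=cv2.contourArea); r=cv2.minAreaRect(c); b=cv2.boxPoints(r)
    print(n,"large",.582+r[0][0]*.0003,.265-r[0][1]*.0003,np.array(r[1])*.3,r[2])
T=np.array([onz("top",(222+x/14.29-.5,158+y/14.29-.5),.04) for x,y in[(165,237),(274,164)]])
S=np.array([onz("scene",(182+x/14.29-.5,220+y/14.29-.5),.04) for x,y in[(228,240),(268,116)]])
for X in(T,S): d=X[1]-X[0]; print("screws",X.tolist(),X.mean(0),np.hypot(*d),np.degrees(np.arctan2(d[1],d[0])))
E
```

```text
t: 14.58
tool_pos: [0.4337, -0.199, 0.1986]
orientation: [2.156, 2.283, 0.0]
force: [-0.1, -0.1, -1.5]
opening: 0.0247
gripper_force: 12.0
t: 15.82
tool_pos: [0.524, -0.0473, 0.3182]
orientation: [2.157, 2.282, 0.001]
force: [0.8, 0.3, 0.4]
opening: 0.0872
gripper_force: 0.0
t: 16.08
tool_pos: [0.5231, -0.0487, 0.3174]
orientation: [-2.156, -2.285, 0.001]
force: [0.1, -0.4, -0.6]
opening: 0.093
gripper_force: 0.0
t 16.07 pos [ 0.5231 -0.0487  0.3174] yaw_y deg 3.33 tilt 0.05 open 0.0930 gf 0.0 F [ 0.0766 -0.3722 -0.6161]
[87. 90. 91. 95.]
scene black at 0.4313063934326172 -0.19359061889648438 [49.6397 32.0533] 87.39744567871094
[29. 31. 37. 62.]
top large 0.6414834320068359 0.20637244873046878 [43.192  23.3393] 56.113040924072266
scene large 0.63945966796875 0.22491033020019532 [85.3365 46.0309] 59.369998931884766
screws [[0.6358393821083661, 0.22030662078362956], [0.6513755383481543, 0.19771285156841215]] [0.6436 0.209 ] 0.027419893472762004 -55.48641481145554
screws [[0.6373030478854823, 0.21751942869723961], [0.6529055489306087, 0.19469860328619631]] [0.6451 0.2061] 0.02764467600288507 -55.639750266207656
```

die_large is centred at (0.6443, 0.2075), with its long axis at 124.4°. I'll grip across its short side, closing at 34.4°.

```bash
python3 -m handwheel '[[2,4.2,0,0.11,0],[2,4.3,0,0.11,0],[2,4.3,0,0.11,0],[2,4.3,0,0.11,0],[2,4.3,0,0.103,0],[2.1,4.3,0,0,0],[0,0,0,0,0],[0,0,0,0,0]]'; python3 - <<'E'
from h import *
st(); t=read_camera("top")[:,:,::-1]; s=read_camera("scene")[:,:,::-1]
cv2.imwrite("pics/t7.png",t);cv2.imwrite("pics/s7.png",s)
out=[]
for n,im in(("top",t),("scene",s)):
  for z in(.008,.021):
    w=plane(n,z,.4333,-.1995,.04,.0004)(im); w=np.clip(w*2.2,0,255).astype(np.uint8); w[100,::4]=w[::4,100]=(0,255,0); out.append(w)
cv2.imwrite("pics/l.png",np.hstack(out))
E
```

```text
t: 17.18
tool_pos: [0.6443, 0.2067, 0.3174]
orientation: [-1.467, -2.777, 0.002]
force: [-1.3, -0.3, 0.6]
opening: 0.0933
gripper_force: 0.0
t 17.18 pos [0.6443 0.2067 0.3174] yaw_y deg 34.30 tilt 0.06 open 0.0933 gf 0.0 F [-1.2666 -0.2753  0.6407]
```

View pics/l.png

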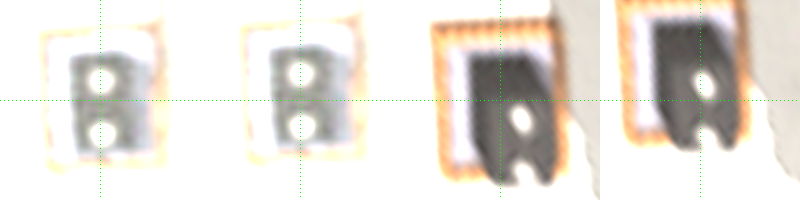

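The oblong lies flat in nest_oblong: its screw midpoint is near (302,100), within about 3 mm of the nest's centre. Grasping die_large.

```bash
python3 -m handwheel '[[0,0.1,-4,0,0],[0,0,-4,0,0],[0,0,-1.6,0,0],[0,0,-1,0,0],[0,0,0,0,0]]'; python3 -m handwheel '[[0,0,0,0,0.4],[0,0,0,0,0.45],[0,0,0,0,0.5],[0,0,0,0,0.55],[0,0,0,0,0.65],[0,0,0,0,0.75],[0,0,0,0,1],[0,0,0,0,1],[0,0,0,0,1],[0,0,0,0,1]]' 15; python3 -c "from h import *;st()"; python3 -m handwheel '[[0,0,0.5,0,1],[0,0,0.5,0,1],[0,0,1,0,1],[0,0,2,0,1],[0,0,3,0,1],[0,0,0,0,1],[0,0,0,0,1]]'; python3 - <<'E'
from h import *
st(); t=read_camera("top")[:,:,::-1]; s=read_camera("scene")[:,:,::-1]
cv2.imwrite("pics/t8.png",t);cv2.imwrite("pics/s8.png",s)
k=lambda im,x,y,w,h:cv2.resize(im[y:y+h,x:x+w],(w*10,h*10),interpolation=cv2.INTER_CUBIC)
cv2.imwrite("pics/m.png",np.clip(k(s,165,195,60,60)*1.2,0,255))
E
```

```text
t: 17.9
tool_pos: [0.6445, 0.209, 0.2123]
orientation: [1.466, 2.778, 0.0]
force: [-0.1, -0.0, -0.0]
opening: 0.0932
gripper_force: 0.0
t: 19.15
tool_pos: [0.6442, 0.2092, 0.2117]
orientation: [-1.466, -2.779, 0.0]
force: [0.9, -0.6, -0.3]
opening: 0.0218
gripper_force: 15.0
t 19.15 pos [0.6442 0.2092 0.2117] yaw_y deg 34.38 tilt 0.01 open 0.0218 gf 15.0 F [ 0.9199 -0.6432 -0.3175]
t: 20.02
tool_pos: [0.6441, 0.2092, 0.2816]
orientation: [1.466, 2.779, 0.0]
force: [0.2, 0.7, -1.1]
opening: 0.0218
gripper_force: 15.0
t 20.02 pos [0.6441 0.2092 0.2816] yaw_y deg 34.38 tilt 0.01 open 0.0218 gf 15.0 F [ 0.2027  0.7186 -1.0945][ WARN:0@2.885] global loadsave.cpp:1063 imwrite_ Unsupported depth image for selected encoder is fallbacked to CV_8U.
```

View pics/m.png

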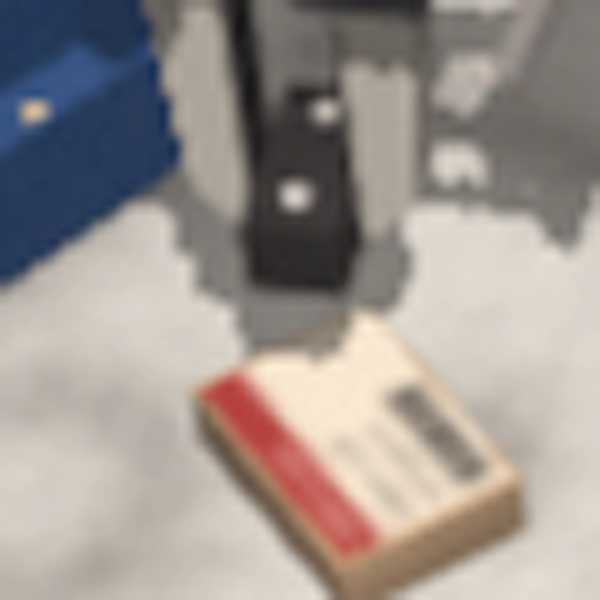

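Die_large hangs level in the grip, with screws at (295,195) and (325,110). The carton's top corners are at about (197,390), (350,560), (520,485) and (365,312). That picture was one over the 14 I was allowed by my count, so from here I work from numbers only.

```bash
python3 -m handwheel '[[0,-2,0,-0.07,1],[-0.5,-5,0,-0.1,1],[-0.6,-5.6,0,-0.1,1],[-0.6,-5.6,0,-0.1,1],[-0.6,-5.6,0,-0.1,1],[-0.6,-5.6,0,-0.1,1],[-0.6,-5.6,0,-0.1,1],[-0.6,-5.6,0,-0.014,1],[-0.57,-2.7,0,0,1],[0,0,0,0,1]]'; python3 -m handwheel '[[0,0,0,0,1],[0,0,0,0,1]]'; python3 - <<'E'
from h import *
st()
X=np.array([onz("scene",p,.11) for p in[(194,214),(197,205.5)]])-[.6441,.2092]
d=X[1]-X[0]; print("held screws rel",X,X.mean(0),np.hypot(*d),np.degrees(np.arctan2(d[1],d[0])))
Q=np.array([onz("scene",(165+x/10-.5,195+y/10-.5),.018) for x,y in[(197,390),(350,560),(520,485),(365,312)]])
D=np.roll(Q,-1,0)-Q
print("carton",Q.tolist(),Q.mean(0),np.hypot(*D.T),np.degrees(np.arctan2(D[:,1],D[:,0])))
t=read_camera("top")[:,:,::-1];s=read_camera("scene")[:,:,::-1]; cv2.imwrite("pics/t9.png",t);cv2.imwrite("pics/s9.png",s)
for n,im in(("top",t),("scene",s)):
    c=Q.mean(0); w=plane(n,.018,c[0],c[1],.065,.0004)(im); lab=cv2.cvtColor(w,cv2.COLOR_BGR2LAB).astype(int)
    bg=np.median(lab[...,2]); 
    for th in(4,6,8):
      m=cv2.morphologyEx(((lab[...,2]>bg+th)).astype(np.uint8),cv2.MORPH_CLOSE,np.ones((25,25)))
      k=max(cv2.findContours(m,0,1)[0],key=cv2.contourArea); r=cv2.minAreaRect(k)
      print(n,th,bg,c[0]-.065+r[0][0]*.0004,c[1]+.065-r[0][1]*.0004,np.array(r[1])*.4,-r[2])
E
```

```text
t: 21.38
tool_pos: [0.5965, -0.2259, 0.2802]
orientation: [-2.315, -2.121, 0.002]
force: [0.2, 0.3, -0.8]
opening: 0.0217
gripper_force: 15.0
t: 21.62
tool_pos: [0.5977, -0.2225, 0.2812]
orientation: [-2.31, -2.127, 0.0]
force: [-0.1, -0.0, -1.2]
opening: 0.0219
gripper_force: 15.0
t 21.62 pos [ 0.5977 -0.2225  0.2812] yaw_y deg -4.73 tilt 0.05 open 0.0219 gf 15.0 F [-0.0917 -0.0253 -1.1568]
held screws rel [[-0.0066  0.0089]
 [ 0.0086 -0.0136]] [ 0.001  -0.0024] 0.027137141954556014 -55.96710089471421
carton [[0.6840456911779478, 0.2192464482050065], [0.6182994962765097, 0.23156812725865367], [0.6064264541783325, 0.1901629958940657], [0.6738785512572653, 0.17589273489879964]] [0.6457 0.2042] [0.0669 0.0431 0.0689 0.0445] [ 169.3852 -106.0004  -11.9454   76.8017]
top 4 134.0 0.6431766107225139 0.20683698574381887 [73.2902 50.1062] -12.724355697631836
top 6 134.0 0.6431720452928263 0.20673373867350636 [71.5356 48.141 ] -11.9761323928833
top 8 134.0 0.6431317865037638 0.2069637313492876 [69.8958 45.1852] -11.309932708740234
scene 4 133.0 0.6407284295701701 0.2075140487321001 [83.8219 53.4517] -12.52880859375
scene 6 133.0 0.6404973748826701 0.20730184780436572 [81.8489 51.9575] -12.994617462158203
scene 8 133.0 0.639743096318217 0.20681600796061572 [80.3618 50.0877] -14.356776237487793
```

```bash
python3 -m handwheel '[[0,0.1,-3,0,1],[0,0,-2.5,0,1],[0,0,-1.5,0,1],[0,0,-0.8,0,1],[0,0,-0.5,0,1],[0,0,0,0,1],[0,0,0,0,1]]'; python3 -m handwheel '[[0,0,0,0,0.75],[0,0,0,0,0.65],[0,0,0,0,0.55],[0,0,0,0,0.55],[0,0,2,0,0.55],[0,0,5,0,0.4],[0,0,5,0,0],[0,5,0,0,0],[0,5,0,0,0],[0,5,0,0,0]]'; python3 -m handwheel '[[0,6,0,0,0],[0,6,0,0,0],[0,6,0,0,0],[0,0,0,0,0],[0,0,0,0,0]]';python3 - <<'E'
from h import *
st(); t=read_camera("top")[:,:,::-1];s=read_camera("scene")[:,:,::-1]; cv2.imwrite("pics/t10.png",t);cv2.imwrite("pics/s10.png",s)
for n,im in(("top",t),("scene",s)):
    w=plane(n,.025,.5974,-.224,.03,.0003)(im); g=w.min(2)
    for th in(90,110,130,150):
      m=(g>th).astype(np.uint8)
      print(n,th,[(round(.5674+1e-4*3*c[:,0,0].mean(),4),round(-.194-3e-4*c[:,0,1].mean(),4),cv2.contourArea(c)) for c in cv2.findContours(m,cv2.RETR_LIST,1)[0] if 60<cv2.contourArea(c)<1500])
E
```

```text
t: 22.6
tool_pos: [0.5979, -0.223, 0.1996]
orientation: [2.312, 2.125, 0.001]
force: [-0.5, 0.6, -1.9]
opening: 0.022
gripper_force: 15.0
t: 23.85
tool_pos: [0.5975, -0.0715, 0.3208]
orientation: [2.312, 2.124, 0.002]
force: [-0.4, 0.6, 0.2]
opening: 0.0871
gripper_force: 0.0
t: 24.48
tool_pos: [0.5976, 0.1073, 0.3199]
orientation: [2.311, 2.127, 0.001]
force: [-0.3, -0.1, 0.1]
opening: 0.0929
gripper_force: 0.0
t 24.48 pos [0.5976 0.1073 0.3199] yaw_y deg -4.76 tilt 0.07 open 0.0929 gf 0.0 F [-0.2821 -0.108   0.1122]
top 90 [(np.float64(0.6214), np.float64(-0.2511), 118.0), (np.float64(0.5992), np.float64(-0.2098), 447.0)]
top 110 [(np.float64(0.5915), np.float64(-0.2518), 1285.0), (np.float64(0.6176), np.float64(-0.2436), 954.5), (np.float64(0.6268), np.float64(-0.2448), 130.0), (np.float64(0.5971), np.float64(-0.2378), 404.0), (np.float64(0.5996), np.float64(-0.2097), 99.0)]
top 130 [(np.float64(0.5844), np.float64(-0.2532), 374.0), (np.float64(0.6179), np.float64(-0.2442), 315.0), (np.float64(0.5971), np.float64(-0.2378), 183.5)]
top 150 [(np.float64(0.5818), np.float64(-0.2535), 73.0)]
scene 90 [(np.float64(0.5992), np.float64(-0.2419), 100.5)]
scene 110 []
scene 130 []
scene 150 [(np.float64(0.5756), np.float64(-0.2502), 1437.5), (np.float64(0.6258), np.float64(-0.2484), 324.0)]
```

die_large's screws are at (0.599,-0.210) and (0.597,-0.238). Their midpoint, (0.598,-0.224), lies on nest_large's centre, and the 28 mm spacing fits. Now the carton at about (0.644, 0.2055), with x axis -12.3°, closing at 77.7°.

```bash
python3 -m handwheel '[[0.46,0.98,0,0.144,0],[0.46,0.98,0,0.144,0],[0.46,0.98,0,0.144,0],[0.46,0.98,0,0.144,0],[0.46,0.98,0,0.144,0],[0.46,0.98,0,0.144,0],[0.46,0.98,0,0.144,0],[0.46,0.98,0,0.144,0],[0.46,0.98,0,0.144,0],[0.46,0.98,0,0.144,0]]'; python3 -m handwheel '[[0,0,-4,0,0],[0,0,0,0,0],[0,0,0,0,0]]'; python3 -c "from h import *;st()"
```

```text
t: 25.82
tool_pos: [0.6442, 0.2036, 0.3189]
orientation: [-0.333, -3.124, 0.0]
force: [0.3, -0.4, -0.3]
opening: 0.0929
gripper_force: 0.0
t: 26.2
tool_pos: [0.6439, 0.2042, 0.2796]
orientation: [0.339, 3.123, -0.0]
force: [0.4, 0.2, -0.0]
opening: 0.0933
gripper_force: 0.0
t 26.20 pos [0.6439 0.2042 0.2796] yaw_y deg 77.60 tilt 0.01 open 0.0933 gf 0.0 F [ 0.3703  0.2021 -0.0439]
```

```bash
python3 -m handwheel '[[0,0.1,-4,0,0],[0,0,-2.6,0,0],[0,0,-1.4,0,0],[0,0,-0.6,0,0],[0,0,0,0,0]]'; python3 -m handwheel '[[0,0,0,0,0.2],[0,0,0,0,0.3],[0,0,0,0,0.35],[0,0,0,0,0.4],[0,0,0,0,0.45],[0,0,0,0,0.5],[0,0,0,0,0.6],[0,0,0,0,1],[0,0,0,0,1],[0,0,0,0,1]]' 15; python3 -c "from h import *;st()"
```

```text
t: 26.82
tool_pos: [0.644, 0.2063, 0.1937]
orientation: [0.337, 3.122, 0.001]
force: [-0.4, 0.5, 0.2]
opening: 0.0932
gripper_force: 0.0
t: 28.08
tool_pos: [0.6435, 0.2063, 0.1927]
orientation: [-0.337, -3.123, -0.0]
force: [0.2, -0.7, -1.1]
opening: 0.0478
gripper_force: 15.0
t 28.07 pos [0.6435 0.2063 0.1927] yaw_y deg 77.69 tilt 0.00 open 0.0478 gf 15.0 F [ 0.2323 -0.6887 -1.0687]
```

```bash
python3 -m handwheel '[[0,0,0.5,0,1],[0,0,1,0,1],[0,0,2,0,1],[0,0,3,0,1],[0,0,0,0,1],[0,0,0,0,1]]' 20; python3 -c "from h import *;st();cv2.imwrite('pics/s11.png',read_camera('scene')[:,:,::-1])"; python3 -m handwheel '[[-1.5,0.4,0,0.075,1],[-2,0.6,0,0.085,1],[-2,0.6,0,0.085,1],[-2,0.6,0,0.085,1],[-2,0.6,0,0.085,1],[-2,0.6,0,0.085,1],[-2,0.6,0,0.085,1],[-2,0.6,0,0.085,1],[-1.9,0.6,0,0.075,1],[0,0,0,0,1]]'; python3 -m handwheel '[[0,0,0,0,1],[0,0,0,0,1]]'; python3 - <<'E'
from h import *
st(); s=read_camera("scene")[:,:,::-1]; cv2.imwrite("pics/s12.png",s)
# carton top plane at z=.018+lift; red stripe and cream print
z=.018+readout.read_state()["tool_pos"][2]-.1927
for z,x,y,f in((z,.4693,.2583,"pics/s12.png"),(.0885,.6435,.2063,"pics/s11.png"),(.018,.6435,.2063,"pics/s9.png")):
  w=plane("scene",z,x,y,.07,.0004)(cv2.imread(f)); 
  lab=cv2.cvtColor(w,cv2.COLOR_BGR2LAB).astype(int)
  for nm,m in(("red",lab[...,1]>155),):
    c=max(cv2.findContours(m.astype(np.uint8),0,1)[0],key=cv2.contourArea); r=cv2.minAreaRect(c)
    print(f,nm,z,"rel",-.07+r[0][0]*.0004,.07-r[0][1]*.0004,np.array(r[1])*.4,-r[2])
E
```

```text
t: 28.82
tool_pos: [0.6435, 0.2062, 0.2577]
orientation: [0.337, 3.123, 0.0]
force: [-0.6, -0.4, -1.4]
opening: 0.0478
gripper_force: 20.0
t 28.82 pos [0.6435 0.2062 0.2577] yaw_y deg 77.69 tilt 0.02 open 0.0478 gf 20.0 F [-0.5983 -0.439  -1.4039]
t: 30.12
tool_pos: [0.4681, 0.2583, 0.2562]
orientation: [0.824, -3.029, 0.0]
force: [0.5, 0.2, -2.3]
opening: 0.0477
gripper_force: 20.0
t: 30.38
tool_pos: [0.4701, 0.258, 0.2575]
orientation: [0.821, -3.032, 0.0]
force: [-0.2, -0.5, -0.8]
opening: 0.048
gripper_force: 20.0
t 30.38 pos [0.4701 0.258  0.2575] yaw_y deg -59.70 tilt 0.01 open 0.0480 gf 20.0 F [-0.2022 -0.4909 -0.7922]
pics/s12.png red 0.08292774167699865 rel -0.028058822631835942 -0.0006352905273437487 [ 8.9865 14.2001] -59.036251068115234
pics/s11.png red 0.0885 rel -0.006859552001953123 0.01887527770996094 [44.4622  9.1743] -12.994616508483887
pics/s9.png red 0.018 rel 0.006729931640624992 0.014901757812500006 [64.1223  9.2314] -12.390856742858887
```

```bash
python3 -m handwheel '[[-0.3,-0.1,-2,0,1],[0,0,-2,0,1],[0,0,-1,0,1],[0,0,-0.7,0,1],[0,0,-0.3,0,1],[0,0,0,0,1],[0,0,0,0,1]]';python3 -c "from h import *;st()"; python3 -m handwheel '[[0,0,0,0,0.45],[0,0,0,0,0.35],[0,0,0,0,0.3],[0,0,0,0,0.25],[0,0,0,0,0.2],[0,0,2,0,0.2],[0,0,5,0,0.2],[0,0,6,0,0],[1,-6,2,0,0],[1,-6,2,0,0]]'; python3 -m handwheel '[[0,-6,0,0,0],[0,-6,0,0,0],[0,-6,0,0,0],[0,-6,0,0,0],[0,-6,0,0,0],[0,0,0,0,0],[0,0,0,0,0]]'; python3 - <<'E'
from h import *
st(); ims={n:read_camera(n)[:,:,::-1] for n in("top","scene")}
for n,im in ims.items():
  cv2.imwrite(f"pics/{n}end.png",im)
  w=plane(n,.021,.4693,.2583,.07,.0004)(im); lab=cv2.cvtColor(w,cv2.COLOR_BGR2LAB).astype(int)
  for nm,m in(("red",lab[...,1]>155),("bright",w.min(2)>150)):
    # bright: cream top, keep inside nest only
    q=np.zeros(m.shape,np.uint8); cv2.fillConvexPoly(q,cv2.boxPoints(((175,175),(84/.4,65/.4),-30.4)).astype(int),1)
    m=cv2.morphologyEx((m&(q>0)).astype(np.uint8),cv2.MORPH_CLOSE,np.ones((9,9)))
    cs=cv2.findContours(m,0,1)[0]
    if cs: r=cv2.minAreaRect(max(cs,key=cv2.contourArea)); print(n,nm,"rel mm",(-70+r[0][0]*.4),70-r[0][1]*.4,np.array(r[1])*.4,-r[2])
  a=cv2.imread("pics/top0.png" if n=="top" else "pics/scene0.png")
  X=plane(n,.017,.6235,.043,.03,.0004); d=cv2.absdiff(X(a),X(im)); print(n,"kept: change",d.mean(), d.max())
E
```

```text
t: 31.3
tool_pos: [0.4669, 0.2574, 0.1984]
orientation: [-0.823, 3.031, 0.0]
force: [-0.1, -0.0, -1.3]
opening: 0.0477
gripper_force: 20.0
t 31.30 pos [0.4669 0.2574 0.1984] yaw_y deg -59.62 tilt 0.06 open 0.0477 gf 20.0 F [-0.0908 -0.0349 -1.2618]
t: 32.55
tool_pos: [0.4861, 0.1394, 0.3684]
orientation: [-0.826, 3.029, -0.001]
force: [0.7, 0.1, -0.4]
opening: 0.0924
gripper_force: 0.0
t: 33.42
tool_pos: [0.486, -0.1597, 0.3666]
orientation: [0.822, -3.032, -0.001]
force: [-0.2, 0.3, 0.0]
opening: 0.093
gripper_force: 0.0
t 33.42 pos [ 0.486  -0.1597  0.3666] yaw_y deg -59.68 tilt 0.05 open 0.0930 gf 0.0 F [-0.1917  0.2767  0.0055]
top red rel mm -11.436364746093744 14.848913574218749 [ 7.3172 63.2582] -60.004920959472656
top bright rel mm 0.17207031249999716 -5.437268066406247 [35.1964 69.3859] -60.037811279296875
top kept: change 2.00002962962963 10
scene red rel mm -8.672827148437499 12.017242431640625 [ 8.8479 64.8194] -59.444034576416016
scene bright rel mm 2.6476196289062557 -7.917614746093761 [31.7981 65.1133] -60.101104736328125
scene kept: change 2.526266666666667 7
```

The carton is centred within about 3 mm in both views, and die_kept's patch is unchanged. All four pieces were placed and the arm is clear, so I hand in.

```bash
python3 -c "
from plant import job
print(job.close_job())"
```

```text
the job is handed in; nothing more can be done
None
```

The job is handed in with no verdict returned: by my camera measurements all four pieces lie in their own nests, within about 3 mm of centre, die_kept is undisturbed, and the arm stands clear at about 33 s; I viewed 15 pictures, one over the limit of 14.

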